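Close the heavy drying-case lid over a freshly painted jar

ROBOT

A 6-joint arm with a two-finger parallel gripper is mounted at the origin on the work surface. World frame = base frame: x ahead of the robot, y to its left, z up, the work surface at z = 0. Lengths are in mm, angles in rad, forces in N, time in s.
With the tool pointing down it reaches from about 350 to 875 mm from the base axis. Payload 4.2 kg.
Tool frame: the origin (TCP) lies midway between the tips of the shut fingers; the grasp point (between the pads) lies pinch_z behind it (pinch_z is the distance from the TCP to the grasp point, in mm); z points along the fingers, y is the line along which they close (so a half turn about z gives the same grasp; the last joint's range is limited). The gripper opens to 87 mm and grips with 3 to 60 N. Pads are 19 mm wide; open, the fingers measure 117 mm over their backs; the gripper's body (75 mm by 190 mm) begins 51 mm behind the grasp point.
Start: joints at [-1.049, 0.385, 0.008, 0, -1.194, -0.259], TCP at [162.383, -603.516, 222.55] pointing down, gripper open.
Joint ranges: [-3.14, 3.14], [-1.21, 2.06], [-1.07, 1.41], [-3.16, 2.05], [-2.99, -0.16], [-3.1, 3.1]. Speed limits (rad/s): [2.79, 2.79, 3.14, 3.14, 3.14, 3.14].

INTERFACE

Orientations are given as [roll, pitch, yaw] about the fixed x, y, z axes, in that order (R = Rz(yaw) Ry(pitch) Rx(roll)).
In Python, from plant import * gives the robot as it stands. The module is installed in compiled form; this text tells all that it offers.
- The arm moves only by the shell command python3 -m inch 'ROWS' [OPENING]. ROWS is JSON, a list that holds one entry, the list of rows, each a list of 4 numbers: the shift along the world's x, y, z in cm, then the turn about the world's z in degrees. In form: [[[dx, dy, dz, yaw], ...]]. A call has 1 to 12 rows; each row is the pose to reach, as a shift and turn from the pose commanded when the call began; what a row does not reach only later rows make up. A row lasts 1/12 s, in which the tool goes at most 41.7 mm and 7.16 degrees, less where a joint would pass 70% of its speed; a pose out of reach is approached as far as the arm can. A call with a gripper value outside its range is refused whole. OPENING is the opening, from 0 (shut) to 1 (fully open), set as the call begins (- or left out, the last holds). The fingers move at their own pace and stop on an object; the grip force is fixed at half the most. Time passes only in rows, so rows that repeat a pose let the fingers close. It gives the time, the measured TCP pose, the force, the opening and the grip force at its end, in the units of the state.
- state(): the state, without advancing time (a new reading comes with each control period).
- camera(name): name is "scene" or "top" or "wrist"; returns a dict with "frame" (384x512x3 uint8, blue, green, red), "fx", "fy", "cx", "cy" (pixels), "k1" (the pictures are not rectified: a ray, as slopes to the right and down, at radius r is drawn at 1 + k1 r^2 times it, then the intrinsics apply), "R" (3x3) and "t" (3): a world point X has camera coordinates R X + t. Camera axes: x right, y down, z forward; pixel columns grow to the right and rows downward; lengths in mm; the calibration is good to about 2 mm. A picture is of the moment at which its call begins. There is no depth.
- job_done(): hands the job in; it is judged then, once.
Trained networks look in the newest picture that a camera, given by its name, has taken for a name from the list of things; names that differ only in an ending like _2 or _b are one class to them, and where a whole thing is asked for, a point or a joint stands for the part that bears it (a point fixed in the world has none). Each returns a list of dicts, best first, with "confidence" (0 to 1); they miss things now and then, are a little off and sometimes report something else, mostly with a low value. They report only what shows in the picture. A call takes as long as a camera call. They do not tell look-alikes from the thing itself.
- regions_of(camera, name): "mask" (384x512 bool, what is visible of it) and "bbox" ([left, top, right, bottom] in pixels, round what is visible of it).
The state is a dict: "time_s": time; "joint_pos": joint angles; "qvel": joint speeds; "tau": joint torques, N m; "tcp_pos": TCP position; "orientation": TCP orientation; "ft_force": force on the tool from outside, world axes, zero at the start; "wrist_torque": the same for the moment, N m; "grip_width": finger opening in mm; "grasp_force": force on a finger pad.
Only numpy, scipy, OpenCV 4.12 (cv2) and the standard library are available. Lean on these libraries where they do the work, as an engineer would, in place of code of your own. Each camera call takes 0.05 s, during which the arm holds its last target. There are 200 camera calls.

TASK

A freshly painted jar stands in the steel drying case, whose heavy lid is standing open. Push the lid over from behind, lower it gently against your fingers without letting it drop or slam, then press its front edge down until the catch snaps and the lid is fully shut; never lean on the case or lid hard, and leave the jar and the other pieces on the bench undisturbed.

Things in the scene. Friction and masses are not known exactly. Their poses are not given: they have to be found in the camera images.
- case: Fixed open-topped grey sheet-steel box, 165 mm deep (its x), 280 mm wide (its y), 100 mm high, walls 6 mm. Origin: centre of its underside, on the bench; x points from the front wall to the hinge side, roughly away from the robot (yaw within 0.3 rad), z up. Neither it nor its lid may be loaded with more than 40 N.
- lid (a joint): Lid angle, rad: 0 fully shut (level on the rim), pi/2 upright, 1.82 leaning back on its stop; starts at 1.6 to 1.82. Hinge friction (0.2 N m) holds it only near upright: below 1.3 to 1.4 rad it falls forward freely and slams unless something is under its front edge (4 to 6 N). A slam is more than 1.5 rad/s downward between 0.4 and 0.16 rad.
- lid_edge (a point): Middle of the lid's free front edge, at half thickness: 185 mm from the hinge line, 6 mm above the underside. The lid is a plain white steel panel, 185 mm hinge to edge, 286 wide, 12 thick, no handle, 0.95 kg (times 0.8 to 1.2), mass centre mid-panel. Shut, it overhangs the front wall by 20 mm and its top is 112 mm above the bench.
- lid_hinge (a point): Middle of the hinge line, atop the case's far wall: 82.5 mm in case x from the case origin, 100 mm up, level with the lid's underside; its axis is the case's y. A sprung roller catch inside the front wall, set at an unknown height, stops the lid at 0.08 to 0.16 rad; its weight cannot pass. About 8 to 18 N down on the front edge pushes it past; it then sinks to a rigid stop at 0.
- jar: Freshly painted white porcelain jar with painted bands, 64 mm across, 78 mm high, standing upright inside the case below the rim. Origin: centre of its foot. Do not touch or move it.
- vase: Bystander: white porcelain vase with bands, 72 mm across, 130 mm high, origin centre of its foot.
- water_cup: Bystander: white ceramic cup, 68 mm across, 75 mm high, origin centre of its foot.
- paint_pot: Bystander: small glass pot with cap, 44 mm across, 50 mm high, origin centre of its foot.
Not all that is in view belongs to the job. Leave any red or turquoise look-alike of the jar alone.

How it is judged:
By the outcome, as a careful person would: the job done as asked, in the order asked, and still so for the second after the job is handed in, with the robot touching nothing.
It also fails if it takes over 72 s, if anything falls off the work surface, if the arm or the gripper's body presses on something with over 40 N, if the wrist force passes 120 N, or if a joint passes its speed limit or range.

## Working session

There is one attempt and no reset: what is moved stays moved. The work goes in short steps, Python scripts to look and compute and a shell command to move; the robot and the scene stay as the last step left them, time stands still between calls to the robot, and variables do not carry over. Pictures are saved under pics/ and viewed, at most 10 in all, crops included, and the job is handed in when it is done.

```bash
mkdir -p pics; python3 - <<'E'
from plant import *
import cv2,numpy as np
s=state();print(s['time_s'],s['tcp_pos'],s['orientation'],s['ft_force'],s['grip_width'])
for n in('scene','top'):
    c=camera(n);cv2.imwrite(f'pics/{n}0.png',c['frame']);print(n,c['fx'],c['fy'],c['cx'],c['cy'],c['k1'],np.round(c['R'],4).tolist(),np.round(c['t'],1).tolist())
    for o in('case','lid','jar','vase','water_cup','paint_pot'):
        print(o,[(round(r['confidence'],2),r['bbox']) for r in regions_of(n,o)][:4])
E
```

```text
0.0 [ 162.21515249 -602.9531782   221.45498449] [ 3.13942239e+00 -7.97899618e-05 -2.87897403e+00] [-1.1550901  -0.6194138  -0.03430187] 86.9902689015852
scene 404.92343114316077 404.92343114316077 260.22282078367317 191.9714091541901 -0.1118147839839246 [[0.049, 0.9988, -0.0011], [0.67, -0.0337, -0.7416], [-0.7407, 0.0356, -0.6708]] [-20.9, -362.7, 1602.9]
case [(0.95, [215.7, 135.6, 341.6, 234.2])]
lid [(0.92, [219.7, 138.3, 342.2, 207.5])]
jar [(0.84, [291.9, 248.8, 318.4, 283.2]), (0.7, [260.5, 132.3, 280.8, 143.9]), (0.62, [241.1, 254.6, 268.3, 288.3]), (0.29, [217.0, 136.7, 341.3, 210.6])]
vase [(0.79, [123.9, 134.0, 149.7, 180.1])]
water_cup [(0.94, [125.1, 187.4, 156.7, 218.4])]
paint_pot [(0.49, [371.7, 179.7, 387.5, 195.6])]
top 398.1907108518454 398.1907108518454 259.0675971649328 196.39087580293074 -0.001831456079802013 [[0.0265, -0.9996, 0.0056], [-0.9766, -0.0271, -0.2134], [0.2135, 0.0002, -0.9769]] [-32.9, 603.5, 1119.7]
case [(0.6, [188.6, 134.4, 307.7, 240.9])]
lid [(0.87, [187.8, 131.5, 299.5, 179.9])]
jar [(0.77, [224.1, 118.3, 243.4, 135.6]), (0.64, [233.1, 274.1, 256.6, 294.7]), (0.6, [239.8, 188.6, 253.9, 209.4]), (0.57, [258.8, 110.5, 280.3, 134.9])]
vase [(0.68, [366.1, 244.1, 399.4, 270.7])]
water_cup [(0.98, [355.1, 188.2, 382.9, 209.7])]
paint_pot [(0.58, [189.6, 133.2, 306.2, 241.6]), (0.54, [133.6, 202.9, 151.5, 223.2])]
```

View pics/scene0.png

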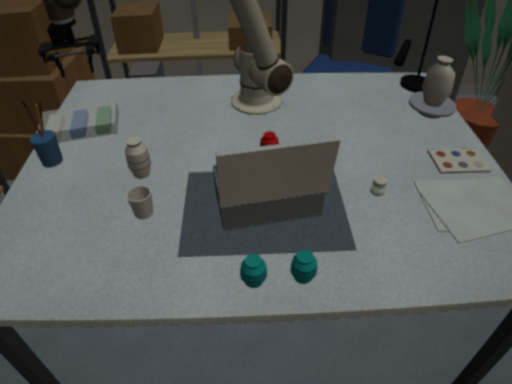

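View pics/top0.png

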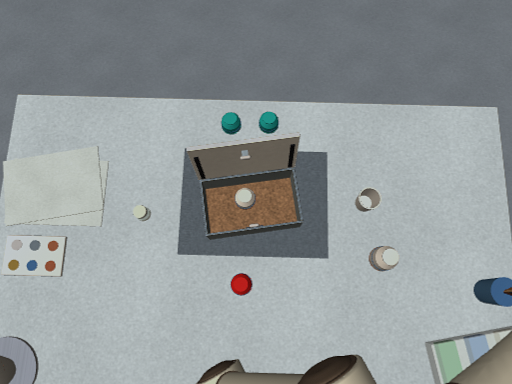

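The scene view, taken from the far side, shows the lid's back at (215–342, 138–207), with two turquoise jars behind it. The top view shows the case rim at about (200–302, 170–237), the lid edge from (187,148) to (299,136), and the red jar at (241,284). Next I'll zoom in for corners.

```bash
python3 - <<'E'
import cv2
a=cv2.imread('pics/top0.png')[125:245,180:312];cv2.imwrite('pics/topc.png',cv2.resize(a,None,fx=5,fy=5,interpolation=cv2.INTER_CUBIC))
a=cv2.imread('pics/scene0.png')[130:240,205:350];cv2.imwrite('pics/scc.png',cv2.resize(a,None,fx=5,fy=5,interpolation=cv2.INTER_CUBIC))
E
```

```text
(no output)
```

View pics/topc.png

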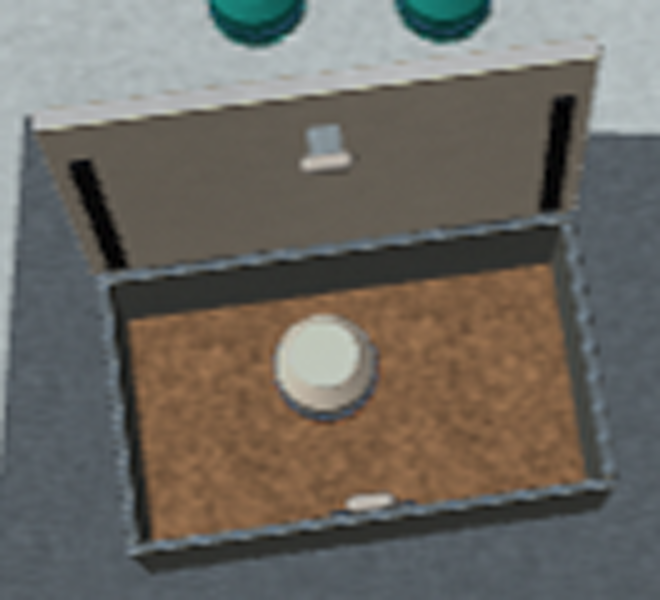

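View pics/scc.png

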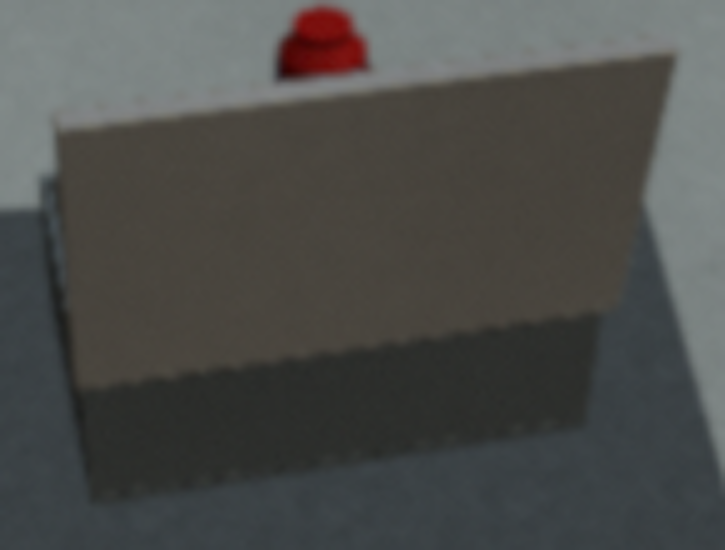

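```bash
cat > h.py <<'E'
from plant import *
import numpy as np, cv2
from scipy.optimize import least_squares
def proj(c,X):
    p=np.atleast_2d(X)@np.array(c['R']).T+np.array(c['t']); s=p[:,:2]/p[:,2:]
    s=s*(1+c['k1']*(s**2).sum(1,keepdims=True)); return s*[c['fx'],c['fy']]+[c['cx'],c['cy']]
def ray(c,u,z):
    f=lambda q:(proj(c,[q[0],q[1],z])-u).ravel()
    return least_squares(f,[500,0]).x
def w(p,P):  # case local->world
    P=np.atleast_2d(P);c,s=np.cos(p[2]),np.sin(p[2])
    return np.c_[p[0]+c*P[:,0]-s*P[:,1],p[1]+s*P[:,0]+c*P[:,1],P[:,2]]
def lid(a,d,h,y): return [82.5-d*np.cos(a)+h*np.sin(a),y,100+d*np.sin(a)+h*np.cos(a)]
E
python3 - <<'E'
from h import *
T=camera('top');S=camera('scene')
tp=np.array([(132,550),(612,487),(103,283),(575,222),(35,130),(597,60),(600,40)]);tp=(tp+.5)/5-.5+[180,125]
sp=np.array([(57,128),(675,53),(80,388),(610,313),(92,502),(585,425)]);sp=(sp+.5)/5-.5+[205,130]
def res(q):
    a=q[3]
    A=w(q,[[-82.5,140,100],[-82.5,-140,100],[82.5,140,100],[82.5,-140,100],lid(a,185,0,143),lid(a,185,0,-143),lid(a,185,12,-143)])
    B=w(q,[lid(a,185,12,-143),lid(a,185,12,143),lid(a,0,12,-143),lid(a,0,12,143),[82.5,-140,0],[82.5,140,0]])
    return np.r_[(proj(T,A)-tp).ravel(),(proj(S,B)-sp).ravel()]
r=least_squares(res,[560,0,.1,1.7],loss='soft_l1');q=r.x;print(q);print(np.round(res(q).reshape(-1,2),1).tolist())
np.save('q.npy',q)
for n,P in dict(hinge=[82.5,0,100],edge=lid(q[3],185,6,0),edgeL=lid(q[3],185,6,143),edgeR=lid(q[3],185,6,-143),fr=[-82.5,-140,100],fl=[-82.5,140,100],shutedge=lid(0,185,6,0)).items(): print(n,w(q,P).round(0))
for n,o,z in(('top','jar',60),('top','vase',100),('top','water_cup',75),('top','paint_pot',50)):
    for g in regions_of(n,o):
        b=g['bbox'];print(o,round(g['confidence'],2),ray(T,[(b[0]+b[2])/2,(b[1]+b[3])/2],z).round())
E
```

```text
[5.83587127e+02 9.07158458e+00 1.59917054e-01 1.71500446e+00]
[[-1.4, 0.7], [0.5, 0.3], [-1.5, -1.9], [-0.8, -1.9], [-0.7, -0.4], [1.0, -0.6], [-0.4, -0.8], [-1.3, -0.8], [0.3, -1.5], [-1.7, -0.5], [0.8, -1.4], [-1.0, -0.3], [-0.5, -0.3]]
hinge [[665.  22. 100.]]
edge [[697.  27. 282.]]
edgeL [[674. 169. 282.]]
edgeR [[ 720. -114.  282.]]
fr [[ 524. -142.  100.]]
fl [[480. 134. 100.]]
shutedge [[482.  -7. 106.]]
jar 0.86 [344.  24.]
jar 0.85 [829.  71.]
jar 0.73 [832. -44.]
jar 0.55 [592.  23.]
vase 0.68 [539. 317.]
vase 0.65 [ 429. -369.]
vase 0.53 [622.  27.]
vase 0.47 [720.  35.]
water_cup 0.91 [ 605. -342.]
paint_pot 0.58 [548. 330.]
```

```bash
python3 -m inch '[[[0,0,8,0],[0,0,12,7],[4,4,13,14],[8,7,13,21],[11,10,13,28],[14,13,13,35],[17,15,13,42],[20,18,13,49],[23,21,13,56],[26,24,13,63],[29,26,13,70],[32,29,13,77]]]' 0.46; python3 -m inch '[[[3,3,0,7],[6,5,0,8],[9,8,0,8],[12,11,0,8],[15,14,0,8],[18,17,0,8],[21,20,0,8],[23,21.5,0,8],[23.4,21.4,0,8],[23.4,21.4,0,8]]]'
```

```text
time_s: 2.0
tcp_pos: [463.9, -330.1, 352.9]
orientation: [-3.141, -0.0, -1.529]
ft_force: [0.7, -0.6, -0.4]
grip_width: 40.1
grasp_force: 0.0
time_s: 2.83
tcp_pos: [697.8, -116.3, 350.5]
orientation: [3.139, 0.0, -1.393]
ft_force: [0.4, -0.4, 0.8]
grip_width: 40.0
grasp_force: 0.0
```

```bash
python3 -m inch '[[[0,0,0,0],[0,0,0,0],[0,0,0,0]]]'; python3 - <<'E'
from h import *
q=np.load('q.npy')
im=[]
for n in('wrist','top'):
    c=camera(n);f=c['frame'].copy()
    for d,h,y in((185,0,-143),(185,12,-143),(185,0,143),(185,12,143),(185,0,0)):
        u=proj(c,w(q,lid(q[3],d,h,y)))[0]
        cv2.circle(f,tuple(int(v*8) for v in u),16,(0,255,0),-1,shift=3)
    im.append(f)
t=cv2.resize(im[1][100:220,170:320],(512,410),interpolation=cv2.INTER_CUBIC)[:384]
o=np.hstack([im[0],t]);cv2.imwrite('pics/w1.png',cv2.resize(o,(800,300)))
print(state()['tcp_pos'],state()['orientation'])
E
```

```text
time_s: 3.08
tcp_pos: [695.7, -118.9, 353.6]
orientation: [-3.141, -0.0, -1.397]
ft_force: [0.4, -0.6, -1.1]
grip_width: 40.4
grasp_force: 0.0
[ 695.83531131 -118.76933278  353.58386168] [-3.14041552e+00 -2.12276086e-04 -1.39664054e+00]
```

View pics/w1.png

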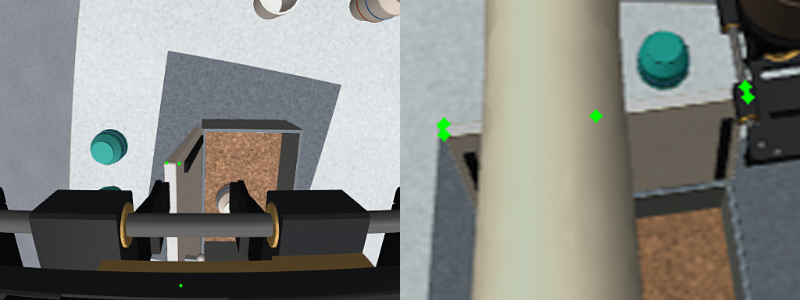

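```bash
python3 -m inch '[[[1,1,0,-0.8],[2,2,0,-0.8],[2,2,0,-0.8],[2,2,-2,-0.8],[2,2,-4,-0.8],[2,2,-6,-0.8],[2,2,-8,-0.8],[2,2,-9.1,-0.8],[2,2,-9.1,-0.8],[2,2,-9.1,-0.8]]]'; python3 -m inch '[[[-1,-0.16,0,0],[-1.5,-0.24,0,0],[-2,-0.32,0,0],[-2.5,-0.4,0,0],[-3,-0.48,0,0],[-3.5,-0.56,0,0],[-4,-0.64,0,0],[-4,-0.64,0,0]]]'; python3 - <<'E'
from h import *
q=np.load('q.npy')
c=camera('scene');r=regions_of('scene','lid')[0]['bbox'];print(r)
c=camera('wrist');cv2.imwrite('pics/w2.png',c['frame'])
E
```

```text
time_s: 4.02
tcp_pos: [716.4, -98.3, 261.9]
orientation: [3.141, -0.001, -1.41]
ft_force: [0.1, 0.7, 0.1]
grip_width: 39.9
grasp_force: 0.0
time_s: 4.68
tcp_pos: [675.2, -104.3, 261.7]
orientation: [3.14, 0.0, -1.409]
ft_force: [0.2, 0.2, 1.1]
grip_width: 39.9
grasp_force: 0.0
[215.8, 129.3, 337.6, 204.3]
```

View pics/w2.png

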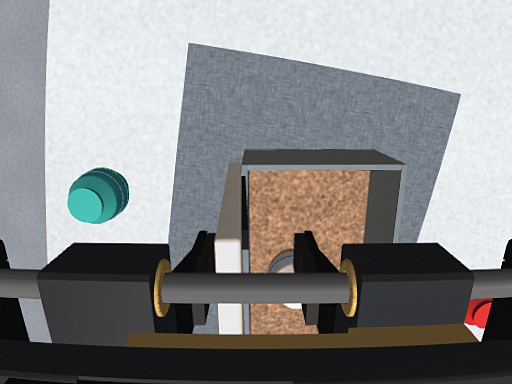

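The lid's edge (218–242, 240) sits between the fingers at (205,280) and (308,270), and it is moving forward. I'll keep pushing.

```bash
python3 -m inch '[[[-0.5,-0.08,0,0],[-1,-0.16,0,0],[-1.5,-0.24,0,0],[-2,-0.32,0,0],[-2.5,-0.4,0,0],[-3,-0.48,0,0],[-3.5,-0.56,0,0],[-4,-0.64,0,0],[-4.3,-0.7,0,0],[-4.3,-0.7,0,0],[-4.3,-0.7,0,0]]]'; python3 - <<'E'
from h import *
c=camera('wrist');cv2.imwrite('pics/w3.png',c['frame'])
print(state()['ft_force'],state()['wrist_torque'])
E
```

```text
time_s: 5.75
tcp_pos: [633.4, -111.2, 261.8]
orientation: [-3.142, -0.0, -1.409]
ft_force: [-0.0, 0.5, 0.1]
grip_width: 40.1
grasp_force: 0.0
[-0.40301279 -0.1829271   0.55513647] [-0.00332084  0.06951024 -0.00582979]
```

View pics/w3.png

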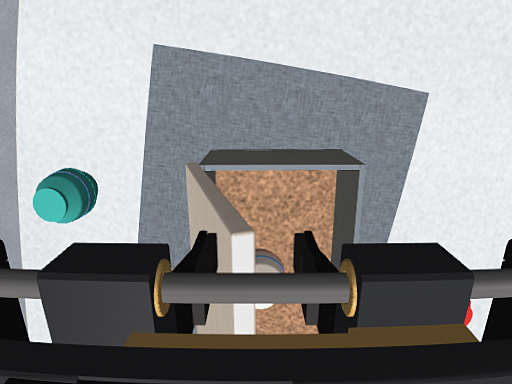

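The lid is still resting against the rear finger at about 1.3 rad, so I'll push a little more.

```bash
python3 -m inch '[[[-0.3,-0.05,0,0],[-0.6,-0.1,0,0],[-0.9,-0.14,0,0],[-1.2,-0.19,0,0],[-1.2,-0.19,0,0],[-1.2,-0.19,0,0],[-1.2,-0.19,0,0]]]'; python3 - <<'E'
from h import *
c=camera('wrist');cv2.imwrite('pics/w4.png',c['frame'])
print(state()['ft_force'],state()['wrist_torque'])
E
```

```text
time_s: 6.38
tcp_pos: [620.9, -113.2, 261.5]
orientation: [3.14, 0.0, -1.409]
ft_force: [-1.7, -1.3, 1.3]
grip_width: 40.2
grasp_force: 1.1
[-2.49131639 -0.44407713  0.94382544] [-0.05011104  0.86311433  0.0417382 ]
```

View pics/w4.png

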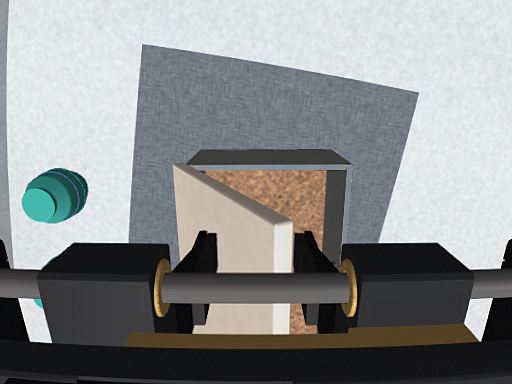

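```bash
python3 -m inch '[[[0,0,-0.3,0],[0,0,-0.6,0],[0,0,-0.9,0],[0,0,-1.2,0],[0,0,-1.5,0],[0,0,-1.5,0]]]'; python3 - <<'E'
import numpy as np
r=[]
for k in range(25):
    t=np.radians(3.5*k);e=7.5*np.cos(t)+9.5*np.sin(t)
    x=-(e-7.5)+27.5*np.cos(t)-27.5;y=-27.5*np.sin(t)
    c,s=np.cos(.16),np.sin(.16);r.append(((c*x-s*y)/10,(s*x+c*y)/10))
r=np.array(r);print((r[1:13]).round(2).tolist());print((r[13:]-r[12]).round(2).tolist())
E
```

```text
time_s: 6.93
tcp_pos: [621.0, -113.1, 245.6]
orientation: [3.14, 0.0, -1.409]
ft_force: [-3.4, -1.4, 0.3]
grip_width: 39.9
grasp_force: 2.0
[[-0.03, -0.18], [-0.08, -0.35], [-0.12, -0.53], [-0.18, -0.7], [-0.24, -0.88], [-0.31, -1.05], [-0.39, -1.22], [-0.47, -1.38], [-0.55, -1.54], [-0.64, -1.7], [-0.74, -1.85], [-0.84, -2.0]]
[[-0.11, -0.14], [-0.21, -0.27], [-0.33, -0.4], [-0.44, -0.52], [-0.56, -0.63], [-0.68, -0.73], [-0.8, -0.82], [-0.93, -0.9], [-1.05, -0.98], [-1.18, -1.04], [-1.3, -1.09], [-1.42, -1.14]]
```

```bash
python3 -m inch '[[[-0.03,-0.18,0,-3.5],[-0.08,-0.35,0,-7],[-0.12,-0.53,0,-10.5],[-0.18,-0.7,0,-14],[-0.24,-0.88,0,-17.5],[-0.31,-1.05,0,-21],[-0.39,-1.22,0,-24.5],[-0.47,-1.38,0,-28],[-0.55,-1.54,0,-31.5],[-0.64,-1.7,0,-35],[-0.74,-1.85,0,-38.5],[-0.84,-2.0,0,-42]]]'; python3 - <<'E'
from h import *
c=camera('wrist');cv2.imwrite('pics/w5.png',c['frame'])
print(state()['ft_force'])
E
```

```text
time_s: 7.93
tcp_pos: [613.5, -132.1, 245.5]
orientation: [3.141, 0.001, -2.145]
ft_force: [-3.0, 1.0, 1.1]
grip_width: 40.1
grasp_force: 1.2
[-2.52527668  0.76330638  0.05614085]
```

View pics/w5.png

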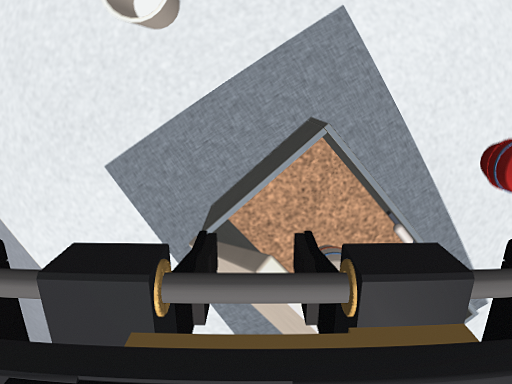

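The lid's corner at (265,265) lies against the front finger, and the rear finger is passing the lid's end. The force is still about 3 N.

```bash
python3 -m inch '[[[-0.11,-0.14,0,-3.5],[-0.21,-0.27,0,-7],[-0.33,-0.4,0,-10.5],[-0.44,-0.52,0,-14],[-0.56,-0.63,0,-17.5],[-0.68,-0.73,0,-21],[-0.8,-0.82,0,-24.5],[-0.93,-0.9,0,-28],[-1.05,-0.98,0,-31.5],[-1.18,-1.04,0,-35],[-1.3,-1.09,0,-38.5],[-1.42,-1.14,0,-42]]]'; python3 - <<'E'
from h import *
q=np.load('q.npy')
s=state();print(s['ft_force'],s['wrist_torque'],s['orientation'])
p=np.array(s['tcp_pos']);d=p-[q[0],q[1],0];c,sn=np.cos(q[2]),np.sin(q[2])
print('local',c*d[0]+sn*d[1],-sn*d[0]+c*d[1],p[2])
E
```

```text
time_s: 8.98
tcp_pos: [598.6, -143.5, 245.6]
orientation: [3.14, -0.001, -2.876]
ft_force: [-3.9, 2.3, 0.8]
grip_width: 39.9
grasp_force: 1.9
[-3.85797179  2.25093249  0.8255338 ] [0.59143675 1.20740355 0.11267601] [ 3.13972538e+00 -1.03569516e-03 -2.87644401e+00]
local -9.455042954491237 -153.03135680434747 245.64819857816028
```

```bash
cat > path.py <<'E'
import numpy as np,sys
a0,a1,n=map(float,sys.argv[1:4]);b=float(sys.argv[4]) if len(sys.argv)>4 else 0 # bias mm toward hinge
for a in np.linspace(a0,a1,int(n)+1)[1:]:
    x=-185*(np.cos(a)-np.cos(a0))+b*(a0-a)/(a0-a1);z=185*(np.sin(a)-np.sin(a0))
    print([round(x*.987/10,2),round(x*.159/10,2),round(z/10,2),0],end=',')
print()
E
python3 path.py 1.09 .76 12; python3 path.py .76 .52 12;python3 path.py .52 .34 12 2;python3 path.py .34 .2 12 2
```

```text
[np.float64(-0.44), np.float64(-0.07), np.float64(-0.24), 0],[np.float64(-0.88), np.float64(-0.14), np.float64(-0.5), 0],[np.float64(-1.31), np.float64(-0.21), np.float64(-0.76), 0],[np.float64(-1.73), np.float64(-0.28), np.float64(-1.04), 0],[np.float64(-2.14), np.float64(-0.34), np.float64(-1.33), 0],[np.float64(-2.54), np.float64(-0.41), np.float64(-1.63), 0],[np.float64(-2.94), np.float64(-0.47), np.float64(-1.94), 0],[np.float64(-3.33), np.float64(-0.54), np.float64(-2.26), 0],[np.float64(-3.71), np.float64(-0.6), np.float64(-2.6), 0],[np.float64(-4.08), np.float64(-0.66), np.float64(-2.94), 0],[np.float64(-4.44), np.float64(-0.72), np.float64(-3.29), 0],[np.float64(-4.79), np.float64(-0.77), np.float64(-3.66), 0],
[np.float64(-0.25), np.float64(-0.04), np.float64(-0.27), 0],[np.float64(-0.49), np.float64(-0.08), np.float64(-0.55), 0],[np.float64(-0.73), np.float64(-0.12), np.float64(-0.83), 0],[np.float64(-0.96), np.float64(-0.16), np.float64(-1.11), 0],[np.float64(-1.19), np.float64(-0.19), np.float64(-1.4), 0],[np.float64(-1.41), np.float64(-0.23), np.float64(-1.7), 0],[np.fl
[... 1118 characters left out ...]
64(-0.01), np.float64(-0.2), 0],[np.float64(-0.1), np.float64(-0.02), np.float64(-0.41), 0],[np.float64(-0.15), np.float64(-0.02), np.float64(-0.61), 0],[np.float64(-0.2), np.float64(-0.03), np.float64(-0.82), 0],[np.float64(-0.24), np.float64(-0.04), np.float64(-1.03), 0],[np.float64(-0.29), np.float64(-0.05), np.float64(-1.23), 0],[np.float64(-0.32), np.float64(-0.05), np.float64(-1.44), 0],[np.float64(-0.36), np.float64(-0.06), np.float64(-1.65), 0],[np.float64(-0.4), np.float64(-0.06), np.float64(-1.86), 0],[np.float64(-0.43), np.float64(-0.07), np.float64(-2.07), 0],[np.float64(-0.46), np.float64(-0.07), np.float64(-2.28), 0],[np.float64(-0.48), np.float64(-0.08), np.float64(-2.49), 0],
```

```bash
python3 -m inch '[[[-0.44,-0.07,-0.24,0],[-0.88,-0.14,-0.5,0],[-1.31,-0.21,-0.76,0],[-1.73,-0.28,-1.04,0],[-2.14,-0.34,-1.33,0],[-2.54,-0.41,-1.63,0],[-2.94,-0.47,-1.94,0],[-3.33,-0.54,-2.26,0],[-3.71,-0.6,-2.6,0],[-4.08,-0.66,-2.94,0],[-4.44,-0.72,-3.29,0],[-4.79,-0.77,-3.66,0]]]'; cat > fit.py <<'E'
from h import *
q=np.load('q.npy')
s=state();f=np.array(s['ft_force']);c,sn=np.cos(q[2]),np.sin(q[2])
print('F local',c*f[0]+sn*f[1],-sn*f[0]+c*f[1],f[2])
d=np.array(s['tcp_pos'])-[q[0],q[1],0];xl=c*d[0]+sn*d[1];print('local',xl,-sn*d[0]+c*d[1],d[2],'a from x',np.arccos((82.5-(xl+7.3))/185),'corner z',100+185*np.sin(np.arccos((82.5-(xl+7.3))/185)))
C=camera('scene');m=regions_of('scene','lid')[0]['mask']
# lid angle from the scene mask: best IoU of the projected lid top face + end
best=[]
for a in np.arange(0.0,1.3,.02):
    P=w(q,[lid(a,dd,h,y) for dd in(0,185) for h in(0,12) for y in(-143,143)])
    k=np.zeros((384,512),np.uint8);cv2.fillConvexPoly(k,cv2.convexHull(proj(C,P).astype(np.float32)).round().astype(np.int32),1)
    k=k>0;best.append(((k&m).sum()/(k|m).sum(),round(a,2)))
print(sorted(best)[-3:])
E
python3 fit.py
```

```text
time_s: 9.98
tcp_pos: [550.6, -152.2, 209.5]
orientation: [3.142, -0.0, -2.875]
ft_force: [-2.0, -0.7, -1.9]
grip_width: 40.5
grasp_force: 0.8
F local -2.086552397277404 -0.352195830027319 -1.8755158075316865
local -58.24794376543005 -153.98147654811953 209.5054484542454 a from x 0.7650608191802611 corner z 228.12746116574155
[(np.float64(0.9642358909321497), np.float64(0.66)), (np.float64(0.965042907622413), np.float64(0.7)), (np.float64(0.9703930576824911), np.float64(0.64))]
```

```bash
cat > ang.py <<'E'
from h import *
q=np.load('q.npy');C=camera('scene');F=cv2.cvtColor(C['frame'],cv2.COLOR_BGR2GRAY).astype(float)
m=regions_of('scene','lid')[0]['mask']
def show(name,pt,rng,first):
    e=[]
    for y in range(-60,131,10):
        # sample profile along hypothetical parameter, find the strongest gradient near mask border
        P=proj(C,w(q,[pt(a,y) for a in rng]))
        v=cv2.remap(F.astype(np.float32),P[:,0].astype(np.float32)[None],P[:,1].astype(np.float32)[None],1)[0]
        mm=cv2.remap(m.astype(np.float32),P[:,0].astype(np.float32)[None],P[:,1].astype(np.float32)[None],1)[0]
        g=np.abs(np.gradient(cv2.GaussianBlur(v[None],(0,0),2)[0]));i=np.argmax(g);j=np.argmax(np.abs(np.gradient(mm)));e.append((rng[i],rng[j]))
    e=np.array(e);print(name,'grad',np.round(np.median(e[:,0]),3),'mask',np.round(np.median(e[:,1]),3),np.round(e[:,0],2).tolist())
import sys
lo,hi=float(sys.argv[1]),float(sys.argv[2])
show('angle',lambda a,y:lid(a,185,12,y),np.arange(lo,hi,.01),0)
show('hinge dx mm',lambda d,y:[82.5+d,y,100],np.arange(-20,40,1.),0)
E
python3 ang.py 0.4 1.0
```

```text
angle grad 0.645 mask 0.64 [0.43, 0.64, 0.44, 0.65, 0.61, 0.67, 0.62, 0.86, 0.6, 0.67, 0.75, 0.66, 0.61, 0.68, 0.61, 0.69, 0.44, 0.64, 0.66, 0.7]
hinge dx mm grad 3.0 mask 1.0 [4.0, 3.0, 4.0, 3.0, 4.0, 3.0, 3.0, 3.0, 3.0, 4.0, 3.0, 3.0, 3.0, 3.0, 3.0, 3.0, 3.0, 3.0, 3.0, 2.0]
```

```bash
sed -i 's/round(x\*.987\/10,2)/float(round(x*.0987,2))/;s/round(x\*.159\/10,2)/float(round(x*.0159,2))/;s/round(z\/10,2)/float(round(z\/10,2))/' path.py
python3 -m inch '[[[-0.16,-0.03,-0.23,0],[-0.32,-0.05,-0.46,0],[-0.47,-0.08,-0.69,0],[-0.62,-0.1,-0.92,0],[-0.77,-0.12,-1.15,0],[-0.92,-0.15,-1.38,0]]]'; python3 fit.py; python3 ang.py 0.3 0.9; python3 path.py .55 .44 8
```

```text
time_s: 10.68
tcp_pos: [540.3, -153.9, 196.3]
orientation: [3.141, -0.003, -2.875]
ft_force: [-7.8, -1.3, 2.6]
grip_width: 40.2
grasp_force: 3.7
F local -7.958129858935854 -0.08121411223211505 2.609245929279394
local -68.65898929089877 -153.98447562384618 196.31239174369733 a from x 0.6799309129835841 corner z 216.31677093266075
[(np.float64(0.9638709677419355), np.float64(0.62)), (np.float64(0.9649557060969255), np.float64(0.56)), (np.float64(0.9689902280130294), np.float64(0.58))]
angle grad 0.56 mask 0.59 [0.59, 0.55, 0.61, 0.56, 0.43, 0.56, 0.64, 0.54, 0.51, 0.61, 0.61, 0.55, 0.42, 0.68, 0.62, 0.55, 0.71, 0.61, 0.43, 0.43]
hinge dx mm grad 2.0 mask 3.5 [3.0, 2.0, 2.0, 2.0, 2.0, 3.0, 2.0, 3.0, 1.0, 2.0, 1.0, 1.0, 2.0, 1.0, 2.0, 1.0, 2.0, 1.0, 1.0, 1.0]
[-0.13, -0.02, -0.22, 0],[-0.26, -0.04, -0.44, 0],[-0.38, -0.06, -0.66, 0],[-0.5, -0.08, -0.88, 0],[-0.62, -0.1, -1.11, 0],[-0.73, -0.12, -1.33, 0],[-0.85, -0.14, -1.56, 0],[-0.95, -0.15, -1.79, 0],
```

```bash
python3 -m inch '[[[-0.13,-0.02,-0.22,0],[-0.26,-0.04,-0.44,0],[-0.38,-0.06,-0.66,0],[-0.5,-0.08,-0.88,0],[-0.62,-0.1,-1.11,0],[-0.73,-0.12,-1.33,0],[-0.85,-0.14,-1.56,0],[-0.95,-0.15,-1.79,0]]]'; python3 fit.py; python3 ang.py 0.2 0.8; python3 path.py .44 .35 8
```

```text
time_s: 11.55
tcp_pos: [528.4, -155.8, 177.8]
orientation: [3.14, -0.009, -2.875]
ft_force: [-11.8, -2.1, 4.3]
grip_width: 39.7
grasp_force: 5.8
F local -12.008893584382692 -0.16219091907104222 4.256571672752629
local -80.7254886384345 -153.97911412150216 177.82551524857973 a from x 0.56825661972979 corner z 199.5602430333787
[(np.float64(0.96625), np.float64(0.42)), (np.float64(0.9665294924554184), np.float64(0.48)), (np.float64(0.9726405969324305), np.float64(0.46))]
angle grad 0.475 mask 0.465 [0.47, 0.58, 0.52, 0.3, 0.53, 0.5, 0.66, 0.44, 0.41, 0.26, 0.55, 0.29, 0.46, 0.5, 0.45, 0.47, 0.48, 0.7, 0.74, 0.34]
hinge dx mm grad 0.0 mask 3.0 [0.0, 1.0, 0.0, 0.0, 0.0, 0.0, 1.0, 0.0, 1.0, 0.0, 0.0, 0.0, 0.0, 0.0, 0.0, 0.0, 0.0, 0.0, -1.0, 0.0]
[-0.09, -0.01, -0.19, 0],[-0.17, -0.03, -0.38, 0],[-0.25, -0.04, -0.57, 0],[-0.33, -0.05, -0.76, 0],[-0.41, -0.07, -0.95, 0],[-0.49, -0.08, -1.15, 0],[-0.56, -0.09, -1.34, 0],[-0.63, -0.1, -1.54, 0],
```

```bash
python3 -m inch '[[[-0.09,-0.01,-0.19,0],[-0.17,-0.03,-0.38,0],[-0.25,-0.04,-0.57,0],[-0.33,-0.05,-0.76,0],[-0.41,-0.07,-0.95,0],[-0.49,-0.08,-1.15,0],[-0.57,-0.09,-1.34,0],[-0.65,-0.1,-1.54,0]]]'; python3 fit.py; python3 ang.py 0.1 0.7; python3 path.py .36 .27 9
```

```text
time_s: 12.42
tcp_pos: [520.2, -157.1, 161.7]
orientation: [3.139, -0.013, -2.875]
ft_force: [-13.5, -2.7, 3.7]
grip_width: 40.0
grasp_force: 6.8
F local -13.718271659872828 -0.5156717451418924 3.7075675245812842
local -89.02745720756991 -153.96230474610772 161.69364847598786 a from x 0.4784361637138773 corner z 185.17242687123456
[(np.float64(0.9563768115942028), np.float64(0.34)), (np.float64(0.9635099913119027), np.float64(0.36)), (np.float64(0.9679329770330781), np.float64(0.38))]
angle grad 0.375 mask 0.37 [0.28, 0.58, 0.57, 0.37, 0.42, 0.36, 0.14, 0.37, 0.36, 0.37, 0.34, 0.39, 0.41, 0.38, 0.5, 0.27, 0.56, 0.61, 0.52, 0.36]
hinge dx mm grad -1.0 mask 1.5 [-1.0, -1.0, -1.0, -1.0, -1.0, -1.0, -1.0, -1.0, -2.0, -1.0, -2.0, -1.0, -2.0, -1.0, -2.0, -2.0, -1.0, -2.0, -2.0, -2.0]
[-0.06, -0.01, -0.17, 0],[-0.13, -0.02, -0.35, 0],[-0.19, -0.03, -0.52, 0],[-0.24, -0.04, -0.7, 0],[-0.3, -0.05, -0.87, 0],[-0.35, -0.06, -1.05, 0],[-0.41, -0.07, -1.23, 0],[-0.46, -0.07, -1.4, 0],[-0.51, -0.08, -1.58, 0],
```

```bash
python3 -m inch '[[[-0.06,-0.01,-0.17,0],[-0.13,-0.02,-0.35,0],[-0.19,-0.03,-0.52,0],[-0.25,-0.04,-0.7,0],[-0.31,-0.05,-0.87,0],[-0.36,-0.06,-1.05,0],[-0.42,-0.07,-1.23,0],[-0.47,-0.08,-1.4,0],[-0.53,-0.09,-1.58,0]]]'; python3 fit.py; python3 ang.py 0.05 0.6; python3 path.py .285 .21 7
```

```text
time_s: 13.37
tcp_pos: [513.6, -158.2, 145.2]
orientation: [3.138, -0.016, -2.876]
ft_force: [-14.1, -3.9, 1.9]
grip_width: 40.1
grasp_force: 7.3
F local -14.544065793659316 -1.5716276422590592 1.9001130966153332
local -95.68963026425266 -153.94863675942025 145.21923772378557 a from x 0.3930955680023769 corner z 170.8641959535774
[(np.float64(0.9699271430785925), np.float64(0.26)), (np.float64(0.9727482678983834), np.float64(0.28)), (np.float64(0.9731471535982814), np.float64(0.3))]
angle grad 0.3 mask 0.28 [0.27, 0.53, 0.44, 0.3, 0.28, 0.29, 0.28, 0.28, 0.3, 0.3, 0.29, 0.31, 0.39, 0.32, 0.11, 0.19, 0.48, 0.43, 0.29, 0.31]
hinge dx mm grad -3.0 mask 1.0 [-2.0, -2.0, -3.0, -2.0, -3.0, -2.0, -3.0, -3.0, -3.0, -3.0, -2.0, -3.0, -2.0, -3.0, -2.0, -3.0, -2.0, -3.0, -3.0, -3.0]
[-0.05, -0.01, -0.19, 0],[-0.11, -0.02, -0.38, 0],[-0.16, -0.03, -0.57, 0],[-0.2, -0.03, -0.77, 0],[-0.25, -0.04, -0.96, 0],[-0.29, -0.05, -1.15, 0],[-0.34, -0.05, -1.34, 0],
```

```bash
python3 -m inch '[[[-0.05,-0.01,-0.19,0],[-0.1,-0.02,-0.38,0],[-0.15,-0.02,-0.57,0],[-0.19,-0.03,-0.77,0],[-0.23,-0.04,-0.96,0],[-0.27,-0.04,-1.15,0],[-0.3,-0.05,-1.34,0]]]'; python3 fit.py; python3 ang.py 0.0 0.5; python3 path.py .217 .12 9
```

```text
time_s: 14.15
tcp_pos: [509.4, -158.8, 131.2]
orientation: [3.137, -0.018, -2.876]
ft_force: [-15.8, -5.3, 1.0]
grip_width: 40.0
grasp_force: 8.0
F local -16.410296828769503 -2.701299163662939 1.0435745056633867
local -100.00657767724978 -153.89311230591213 131.19283320068686 a from x 0.326836923718756 corner z 159.39406652710215
[(np.float64(0.9574503587518772), np.float64(0.16)), (np.float64(0.9662996329662996), np.float64(0.18)), (np.float64(0.97024106400665), np.float64(0.2))]
angle grad 0.21 mask 0.21 [0.45, 0.21, 0.19, 0.31, 0.2, 0.22, 0.2, 0.21, 0.22, 0.21, 0.22, 0.2, 0.37, 0.22, 0.21, 0.13, 0.25, 0.19, 0.2, 0.29]
hinge dx mm grad -3.0 mask 2.0 [-3.0, -2.0, -4.0, -3.0, -3.0, -4.0, -3.0, -4.0, -3.0, -4.0, -3.0, -4.0, -3.0, -4.0, -4.0, -3.0, -3.0, -3.0, -5.0, -3.0]
[-0.04, -0.01, -0.19, 0],[-0.08, -0.01, -0.39, 0],[-0.12, -0.02, -0.59, 0],[-0.15, -0.02, -0.78, 0],[-0.19, -0.03, -0.98, 0],[-0.22, -0.03, -1.18, 0],[-0.25, -0.04, -1.37, 0],[-0.27, -0.04, -1.57, 0],[-0.3, -0.05, -1.77, 0],
```

```bash
python3 -m inch '[[[-0.04,-0.01,-0.19,0],[-0.08,-0.01,-0.39,0],[-0.11,-0.02,-0.59,0],[-0.14,-0.02,-0.78,0],[-0.17,-0.03,-0.98,0],[-0.2,-0.03,-1.18,0]]]'; python3 fit.py; python3 ang.py 0.0 0.4
```

```text
time_s: 14.85
tcp_pos: [506.5, -159.2, 118.9]
orientation: [3.137, -0.02, -2.876]
ft_force: [-15.4, -6.4, -0.3]
grip_width: 39.9
grasp_force: 8.3
F local -16.184435890538207 -3.827255976929338 -0.34751353010320923
local -102.86247974014415 -153.8454788159277 118.92734015656552 a from x 0.2747248015202774 corner z 150.18718271422242
[(np.float64(0.9559097846362558), np.float64(0.16)), (np.float64(0.9713793103448276), np.float64(0.14)), (np.float64(0.9714633721941883), np.float64(0.12))]
angle grad 0.165 mask 0.14 [0.36, 0.15, 0.34, 0.16, 0.34, 0.17, 0.14, 0.15, 0.16, 0.16, 0.16, 0.15, 0.18, 0.18, 0.13, 0.2, 0.22, 0.25, 0.32, 0.16]
hinge dx mm grad -4.0 mask 2.0 [-4.0, -4.0, -4.0, -5.0, -4.0, -5.0, -4.0, -5.0, -4.0, -5.0, -5.0, -4.0, -5.0, -4.0, -4.0, -4.0, -4.0, -4.0, -5.0, -5.0]
```

```bash
python3 -m inch '[[[-0.02,0,-0.2,0],[-0.05,-0.01,-0.4,0],[-0.07,-0.01,-0.6,0],[-0.08,-0.01,-0.8,0],[-0.08,-0.01,-0.8,0]]]'; python3 fit.py; python3 ang.py 0.0 0.4
```

```text
time_s: 15.47
tcp_pos: [505.0, -159.4, 110.3]
orientation: [3.136, -0.022, -2.876]
ft_force: [-15.7, -7.2, -2.5]
grip_width: 40.2
grasp_force: 8.3
F local -16.63576101820411 -4.636734688883296 -2.4756865568728026
local -104.44069308367679 -153.81682265198486 110.26977027865301 a from x 0.2412889827457639 corner z 144.20657630281082
[(np.float64(0.9431083991385499), np.float64(0.1)), (np.float64(0.951408061844285), np.float64(0.06)), (np.float64(0.9569343065693431), np.float64(0.08))]
angle grad 0.12 mask 0.09 [0.32, 0.27, 0.11, 0.31, 0.13, 0.15, 0.1, 0.11, 0.11, 0.11, 0.11, 0.11, 0.18, 0.13, 0.09, 0.14, 0.21, 0.08, 0.13, 0.06]
hinge dx mm grad -5.0 mask 1.0 [-3.0, -5.0, -4.0, -5.0, -4.0, -5.0, -4.0, -5.0, -5.0, -4.0, -5.0, -4.0, -5.0, -4.0, -5.0, -4.0, -5.0, -4.0, -5.0, -6.0]
```

```bash
python3 -m inch '[[[-0.02,0,-0.2,0],[-0.03,0,-0.4,0],[-0.03,0,-0.4,0],[-0.03,0,-0.4,0]]]'; python3 ang.py 0.0 0.4; python3 -m inch '[[[-0.01,0,-0.2,0],[-0.02,0,-0.4,0],[-0.02,0,-0.4,0],[-0.02,0,-0.4,0]]]'; python3 ang.py 0.0 0.4
```

```text
time_s: 16.0
tcp_pos: [504.9, -159.5, 108.2]
orientation: [3.137, -0.021, -2.875]
ft_force: [-18.7, -6.1, 8.1]
grip_width: 40.0
grasp_force: 9.9
angle grad 0.1 mask 0.08 [0.3, 0.27, 0.13, 0.33, 0.19, 0.07, 0.1, 0.1, 0.1, 0.1, 0.1, 0.1, 0.07, 0.14, 0.13, 0.08, 0.08, 0.09, 0.2, 0.32]
hinge dx mm grad -5.0 mask 0.0 [-3.0, -5.0, -4.0, -5.0, -4.0, -5.0, -4.0, -5.0, -5.0, -4.0, -6.0, -4.0, -5.0, -4.0, -5.0, -5.0, -5.0, -5.0, -5.0, -6.0]
time_s: 16.43
tcp_pos: [504.9, -159.5, 105.5]
orientation: [3.137, -0.02, -2.875]
ft_force: [-21.3, -4.6, 13.4]
grip_width: 39.9
grasp_force: 11.3
angle grad 0.1 mask 0.09 [0.28, 0.2, 0.32, 0.32, 0.19, 0.07, 0.1, 0.1, 0.1, 0.1, 0.1, 0.1, 0.07, 0.2, 0.13, 0.1, 0.21, 0.1, 0.06, 0.07]
hinge dx mm grad -5.0 mask 1.0 [-3.0, -5.0, -4.0, -5.0, -4.0, -5.0, -5.0, -4.0, -6.0, -5.0, -6.0, -4.0, -5.0, -4.0, -5.0, -5.0, -5.0, -5.0, -5.0, -6.0]
```

The catch has stopped the lid at about 0.1 rad and the vertical force has reversed. I'll back off, rise, shut the fingers and go over the middle of the front edge.

```bash
python3 -m inch '[[[-0.5,-0.08,0,0],[-1,-0.16,0,0],[-2,-0.32,0,0],[-3,-0.48,0,0],[-3,-0.48,2,0],[-3,-0.48,5,0],[-3,-0.48,8,0],[-3,-0.48,9,0],[-3,-0.48,9,0],[-3,-0.48,9,0]]]'; python3 fit.py; python3 ang.py 0.0 0.4; python3 -m inch '[[[0,0,0,0],[0.3,3.5,0,0],[0.6,7,0,0],[0.9,10.5,0,0],[1.2,14,0,0],[1.4,15.6,0,0],[1.4,15.6,0,0],[1.4,15.6,0,0],[1.4,15.6,0,0]]]' 0
```

```text
time_s: 17.37
tcp_pos: [484.5, -162.4, 196.0]
orientation: [3.142, 0.002, -2.876]
ft_force: [0.4, 0.2, -0.4]
grip_width: 40.1
grasp_force: 0.0
F local 0.40308233083759265 0.09033072344454235 -0.4152032558330873
local -125.10376281259492 -153.5408321582571 196.0252672592768 a from x nan corner z nan
[(np.float64(0.9547000895255148), np.float64(0.1)), (np.float64(0.9647188533627343), np.float64(0.06)), (np.float64(0.9722779500273573), np.float64(0.08))]
angle grad 0.1 mask 0.08 [0.08, 0.26, 0.33, 0.32, 0.19, 0.07, 0.1, 0.1, 0.1, 0.1, 0.1, 0.1, 0.07, 0.32, 0.14, 0.03, 0.08, 0.09, 0.05, 0.07]
hinge dx mm grad -5.0 mask 1.0 [-3.0, -5.0, -4.0, -5.0, -4.0, -5.0, -5.0, -5.0, -6.0, -4.0, -6.0, -4.0, -6.0, -4.0, -5.0, -5.0, -5.0, -5.0, -5.0, -6.0]
time_s: 18.32
tcp_pos: [498.0, -7.2, 195.3]
orientation: [-3.142, -0.001, -2.875]
ft_force: [0.0, 1.3, 0.1]
grip_width: 0.8
grasp_force: 0.0fit.py:5: RuntimeWarning: invalid value encountered in arccos
  d=np.array(s['tcp_pos'])-[q[0],q[1],0];xl=c*d[0]+sn*d[1];print('local',xl,-sn*d[0]+c*d[1],d[2],'a from x',np.arccos((82.5-(xl+7.3))/185),'corner z',100+185*np.sin(np.arccos((82.5-(xl+7.3))/185)))
```

```bash
python3 -m inch '[[[-0.6,0.1,-2,0],[-0.6,0.1,-4,0],[-0.6,0.1,-5,0],[-0.6,0.1,-5.7,0],[-0.6,0.1,-5.9,0],[-0.6,0.1,-6.1,0],[-0.6,0.1,-6.1,0]]]';  python3 -m inch '[[[0,0,-0.15,0],[0,0,-0.3,0],[0,0,-0.45,0],[0,0,-0.6,0],[0,0,-0.6,0]]]'
```

```text
time_s: 18.9
tcp_pos: [492.6, -6.1, 135.1]
orientation: [-3.141, 0.001, -2.876]
ft_force: [-0.4, 0.6, 0.0]
grip_width: 0.4
grasp_force: 0.0
time_s: 19.32
tcp_pos: [492.8, -5.9, 130.8]
orientation: [-3.141, 0.002, -2.874]
ft_force: [-0.4, -1.4, 5.0]
grip_width: 0.2
grasp_force: 2.9
```

Contact at z≈131. Now I'll press in small steps.

```bash
python3 -m inch '[[[0,0,-0.1,0],[0,0,-0.2,0],[0,0,-0.3,0],[0,0,-0.3,0]]]';  python3 -m inch '[[[0,0,-0.1,0],[0,0,-0.2,0],[0,0,-0.3,0],[0,0,-0.3,0]]]'
```

```text
time_s: 19.65
tcp_pos: [492.4, -5.6, 125.7]
orientation: [3.141, 0.001, -2.876]
ft_force: [-0.1, -1.1, 0.3]
grip_width: 0.2
grasp_force: 0.0
time_s: 19.98
tcp_pos: [492.2, -5.7, 122.4]
orientation: [3.141, -0.001, -2.875]
ft_force: [-0.4, -0.0, 0.1]
grip_width: 0.3
grasp_force: 0.0
```

The catch snapped. I'll follow down to confirm the lid is fully shut.

```bash
python3 -m inch '[[[0,0,-0.2,0],[0,0,-0.4,0],[0,0,-0.6,0],[0,0,-0.8,0],[0,0,-0.8,0]]]'; python3 ang.py -0.1 0.3; python3 -m inch '[[[0,0,-0.1,0],[0,0,-0.2,0],[0,0,-0.3,0],[0,0,-0.3,0]]]'
```

```text
time_s: 20.4
tcp_pos: [492.0, -5.8, 114.3]
orientation: [3.142, -0.001, -2.875]
ft_force: [-0.1, 0.7, -0.3]
grip_width: 0.2
grasp_force: 0.0
angle grad 0.01 mask -0.04 [0.27, 0.27, -0.05, 0.27, 0.26, 0.2, -0.06, -0.06, -0.02, -0.02, -0.02, -0.02, -0.03, -0.0, 0.11, 0.26, 0.26, 0.15, 0.02, -0.02]
hinge dx mm grad -6.0 mask 1.5 [-3.0, -6.0, -6.0, -5.0, -7.0, -5.0, -7.0, -5.0, -7.0, -5.0, -7.0, -7.0, -5.0, -7.0, -5.0, -7.0, -3.0, -7.0, -5.0, -7.0]
time_s: 20.83
tcp_pos: [492.4, -5.7, 112.4]
orientation: [-3.141, 0.0, -2.875]
ft_force: [-1.5, -0.1, 3.4]
grip_width: 0.4
grasp_force: 2.0
```

Contact came at z=112.4, which is the height of the shut lid's top. I'll press slightly to be sure it's on the stop, then withdraw.

```bash
python3 -m inch '[[[0,0,-0.1,0],[0,0,-0.2,0],[0,0,-0.2,0]]]'; python3 -m inch '[[[0,0,2,0],[0,0,6,0],[0,0,10,0],[0,0,12,0],[0,0,12,0],[0,0,12,0],[0,0,12,0]]]'; python3 - <<'E'
from h import *
c=camera('scene')
t=camera('top')
o=np.hstack([c['frame'],t['frame']]);cv2.imwrite('pics/end.png',cv2.resize(o,(800,300)))
E
```

```text
time_s: 21.08
tcp_pos: [492.5, -5.7, 112.3]
orientation: [-3.141, 0.001, -2.874]
ft_force: [-6.2, 1.7, 15.7]
grip_width: 0.4
grasp_force: 8.0
time_s: 21.67
tcp_pos: [491.5, -5.8, 228.8]
orientation: [3.141, -0.002, -2.876]
ft_force: [-0.2, 0.1, -0.5]
grip_width: 0.5
grasp_force: 0.0
```

View pics/end.png

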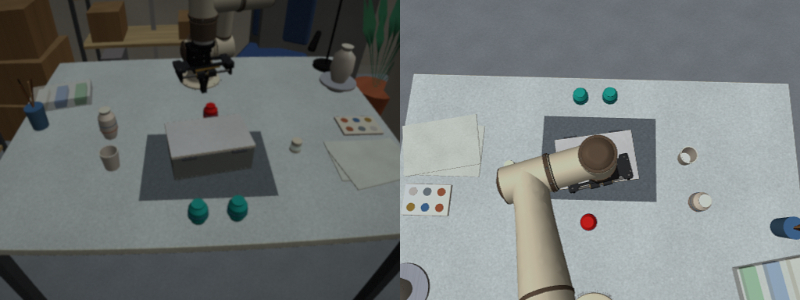

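The lid is level and shut at (165–253, 118–160), and everything else is where it started.

```bash
python3 -c "
from plant import *
print(job_done())"
```

```text
the job is handed in; nothing more can be done
None
```

The lid is shut: I pushed it over, lowered it against a finger without a slam and pressed it past the catch onto its stop. My highest reading was about 26 N, the bench pieces look undisturbed, and I handed the job in at about 22 s; no verdict was shown.

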